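# Hang the scriber in its eyelet

### The arm

A 6-joint arm with a two-finger parallel gripper is mounted at the origin on the work surface. World frame = base frame: x ahead of the robot, y to its left, z up, the work surface at z = 0. Lengths are in m, angles in degrees, forces in N, time in s.
With the tool pointing down it reaches from about 0.35 to 0.875 m from the base axis. Payload 4.2 kg.
Tool frame: the origin (TCP) lies midway between the tips of the shut fingers; the grasp point (between the pads) lies 19 mm behind it; z points along the fingers, y is the line along which they close (so a half turn about z gives the same grasp; the last joint's range is limited). The gripper opens to 87 mm and grips with 3 to 60 N. Pads are 19 mm wide; open, the fingers measure 117 mm over their backs; the gripper's body (75 mm by 190 mm) begins 51 mm behind the grasp point.
Start: joints at [88.957, 22.042, 0.453, 0, -68.411, -14.817], TCP at [0.171, 0.601, 0.223] pointing down, gripper open.
Joint ranges: [-179.83, 179.83], [-69.29, 118.12], [-61.27, 80.66], [-181.25, 117.63], [-171.15, -9.14], [-177.46, 177.46]. Speed limits (degrees/s): [159.86, 159.86, 180, 180, 180, 180].

### API

Orientations are given as a 3x3 rotation matrix whose columns are the frame's x, y, z axes.
In Python, from station import * gives the robot as it stands.
- The arm moves only by the tool move_arm, never from a script. Its argument "targets" is text: rows parted by semicolons, each of 4 numbers parted by spaces: the shift along the world's x, y, z in units of 25 mm (1.0 is 25 mm), then the turn about the world's z in units of 5 degrees (1.0 is 5 degrees). In form: tx ty tz spin; .... A call has 1 to 10 rows; each row shifts and turns the commanded pose from where the row before left it; what a row does not reach is not made up. A row lasts 1/12 s, in which the tool goes at most 41.7 mm and 7.16 degrees, less where a joint would pass 70% of its speed; a pose out of reach is approached as far as the arm can. A call is refused whole if a number of a shift passes 1 or a number of a turn 1, either way. A call with a gripper value outside its range is refused whole. "gripper" is the finger opening in mm, from 0 to 87, set as the call begins (left out, the last holds). The fingers move at their own pace and stop on an object; the grip force is fixed at half the most. Time passes only in rows, so rows that do not move let the fingers close. It gives the time, the measured TCP pose, the force, the opening and the grip force at its end, in the units of the state.
- sense(): the state, without advancing time (a new reading comes with each control period).
- capture(name): name is "scene" or "top" or "wrist"; returns a dict with "image" (400x640x3 uint8, blue, green, red), "fx", "fy", "cx", "cy" (pixels), "world_from_camera" (4x4, takes a point from camera to world coordinates); the wrist camera has in their place "hand_eye" (4x4, takes a point from camera to tool coordinates, whose origin is the TCP and whose axes are the flange's). Camera axes: x right, y up, looking along -z (the intrinsics and any distortion apply to the point x, -y, -z); pixel columns grow to the right and rows downward; lengths in m; the calibration is good to about 2 mm. The wrist camera is an equidistant fisheye: a pixel r from the principal point sees the ray r / f radians off the axis. A picture is of the moment at which its call begins: read the wrist's pose just before it. There is no depth.
- finish_job(): hands the job in; it is judged then, once.
The state is a dict: "time_s": time; "joints": joint angles; "joint_velocities": joint speeds; "effort": joint torques, N m; "tcp_pos": TCP position; "ee_rot": TCP orientation; "wrist_force": force on the tool from outside, world axes, zero at the start; "moment": the same for the moment, N m; "gripper_width": opening from 0.0 (shut) to 1.0 (fully open); "gripper_force": force on a finger pad.
Only numpy, scipy, OpenCV 4.12 (cv2) and the standard library are available. Lean on these libraries where they do the work, as an engineer would, in place of code of your own. Each camera call takes 0.05 s, during which the arm holds its last target. There are 200 camera calls.

### The job

The red-handled steel scriber has been left standing in the slanted blue sleeve of its holder. Draw it out without wrenching it, and hang it point down in the green eyelet of the white rack: the point goes through the eyelet, and you lower it until the brass collar rests on the eyelet before you let go. Leave the other things on the bench where they are.

Things in the scene. Friction and masses are not known exactly. Their poses are not given: they have to be found in the camera images.
- scriber: Loose straight round hand scriber, 162 mm long, about 120 g. Origin at its blunt point, z axis along it towards the handle end. From the point: steel shank 12 mm across (first 22 mm tapered) to 100 mm, brass collar 34 mm across to 106 mm, red handle 18 mm across to 162 mm. Starts point down in the holder's sleeve, collar about 25 mm outside the mouth, leaning 32 degrees.
- handle (a point): Point on the scriber's axis 135 mm from its point, in the middle of the red handle: a good place to grip. The centre of mass lies about 65 mm from the point.
- collar (a point): Centre of the underside (point side) of the scriber's brass collar, on its axis, 100 mm from the point.
- holder: Fixed dark steel stand, base plate 110 x 85 x 16 mm; origin at the centre of its underside, z up. On it a blue round sleeve, closed at the bottom, 26 mm outside and 18 mm inside diameter, 74 mm deep. The sleeve lies in the stand's x-z plane and leans 32 degrees from vertical, its top towards -x (roughly to the robot), its foot at x = 40, z = 22 mm.
- sleeve_mouth (a point): Centre of the sleeve's open mouth, about 90 mm above the table. The rim reaches 97 mm above the table.
- rack: Fixed hanging rack, z up; origin on the table straight below the eyelet. White base plate 150 x 90 x 14 mm (x from -30 to 120 mm), an aluminium post 16 mm in diameter at x = 85 mm, and from it a level arm 14 mm wide to the green eyelet ring. Nothing of it is higher than 140 mm.
- eyelet (a point): Centre of the top face of the green eyelet ring, 140 mm above the table. The ring lies level, 40 mm outside and 24 mm inside diameter, 8 mm thick, open through; below it is free space down to the base plate. The scriber's shank passes, its collar does not.
- jar: Bystander: small closed amber glass jar, 56 mm in diameter, 75 mm high, loose. Origin at the centre of its underside.
- tray: Bystander: low open white tray 110 x 80 x 22 mm, loose. Origin at the centre of its underside.
- loupe: Bystander: black eye loupe, 36 mm in diameter, 36 mm high, loose, standing. Origin at the centre of its underside.
- foam: Bystander: fixed white foam block 170 x 100 x 35 mm with small drill bits and grinding discs standing in it, up to 82 mm high. Origin at the centre of its underside.
Mind the look-alikes: they are no part of the job. Leave any pink, purple or turquoise look-alike of the scriber alone.

How it is judged (in metres and radians):
On the way, in this order (a step that is already met when the one before it is completed fails the run):
1. the scriber has been drawn right out of the sleeve: its point is higher than the sleeve's rim (more than 110 mm above the holder's underside) while the fingers hold it (z of scriber in the frame of holder above 0.11 m and contact force between the fingers and scriber above 1 N), for 0.1 s.
2. still held by the fingers, the scriber has been lowered point down through the eyelet until its collar is less than 12 mm above the eyelet's top face (z of collar in the frame of eyelet between -0.006 and 0.012 m and horizontal distance between collar and eyelet below 0.015 m and angle between scriber's own z axis and vertical below 0.3 rad and contact force between the fingers and scriber above 1 N), for 0.1 s.
At the end, for the whole second after the job is handed in: The scriber hangs at rest (under 30 mm/s), point down and within 0.15 rad of vertical, in the eyelet: the collar's underside within 5 mm of the eyelet's top face in height and within 12 mm of its centre sideways, the point below the eyelet and within 15 mm of its centre sideways (horizontal distance between collar and eyelet below 0.012 m and z of collar in the frame of eyelet between -0.005 and 0.005 m and horizontal distance between scriber and eyelet below 0.015 m and z of scriber in the frame of eyelet below 0 m and angle between scriber's own z axis and vertical below 0.15 rad and linear speed of scriber below 0.03 m/s); the robot touches nothing.
It fails at once if the scriber is wrenched against the holder with more than 40 N (contact force between scriber and holder above 40 N).
It fails at once if the jar is moved more than 30 mm (distance of jar from where it was at the start of the episode above 0.03 m).
It fails at once if the tray is moved more than 30 mm (distance of tray from where it was at the start of the episode above 0.03 m).
It fails at once if the loupe is moved more than 30 mm (distance of loupe from where it was at the start of the episode above 0.03 m).
It fails at once if the foam block and its bits are pushed with more than 15 N (contact force between any of the arm, the fingers and foam above 15 N).
It also fails if it takes over 45 s, if anything falls off the work surface, if the arm or the gripper's body presses on something with over 40 N, if the wrist force passes 120 N, or if a joint passes its speed limit or range.

## Working session

There is one attempt and no reset: what is moved stays moved. The work goes in short steps, Python scripts to look and compute and a tool call to move; the robot and the scene stay as the last step left them, time stands still between calls to the robot, and variables do not carry over. Pictures are saved under pics/ and viewed, at most 12 in all, crops included, and the job is handed in when it is done.

Besides the shell and the picture viewer there is one more tool, called after "Emit:" as a command line: name --argument value ..., lists and objects as JSON in quotes. move_arm: Moves the arm, as the interface text tells. Its arguments: {"type":"object","properties":{"targets":{"type":"string"},"gripper":{"type":"number"}},"required":["targets"]}

```bash
ls; mkdir -p pics; python3 - <<'E'
from station import *
import cv2,numpy as np
s=sense(); print(s)
a=capture("scene"); b=capture("top")
for n,c in(("scene",a),("top",b)):
    cv2.imwrite(f"pics/{n}0.png",c["image"]); print(n,c["fx"],c["fy"],c["cx"],c["cy"],np.round(c["world_from_camera"],3).tolist(),[k for k in c])
E
```

```text
pics
{'time_s': 0.0, 'joints': array([ 8.89584144e+01,  2.20904177e+01,  3.77620688e-01, -2.86484187e-02,
       -6.84096976e+01, -1.48167388e+01]), 'joint_velocities': array([ 0.05678936,  0.0715135 , -0.09607299,  0.00665779, -0.02773731,
       -0.04371009]), 'effort': array([ 6.20210958e-04, -3.90665138e+01,  1.87404120e+01,  4.21972811e+00,
        1.10447893e-02, -1.79972790e-04]), 'tcp_pos': array([0.17060396, 0.60062807, 0.22144935]), 'ee_rot': array([[ 9.61889923e-01, -2.73436506e-01, -5.03713902e-04],
       [-2.73436953e-01, -9.61887571e-01, -2.12908505e-03],
       [ 9.76534363e-05,  2.18567945e-03, -9.99997607e-01]]), 'wrist_force': array([-0.41879358, -0.27509647, -0.08459877]), 'moment': array([ 0.01886168, -0.009891  , -0.00034813]), 'gripper_force': 0.0, 'gripper_width': 0.9981793223852682}
scene 388.4566776703491 388.4566776703491 322.1244248739813 204.49955805518792 [[0.758, -0.54, 0.365, 0.931], [0.652, 0.623, -0.431, -0.403], [0.005, 0.565, 0.825, 0.988], [0.0, 0.0, 0.0, 1.0]] ['image', 'fx', 'fy', 'cx', 'cy', 'world_from_camera']
top 438.2972152513088 438.2972152513088 323.5045085054505 198.20702014996164 [[0.026, 0.993, -0.115, 0.415], [-1.0, 0.028, 0.014, 0.035], [0.017, 0.115, 0.993, 1.29], [0.0, 0.0, 0.0, 1.0]] ['image', 'fx', 'fy', 'cx', 'cy', 'world_from_camera']
```

View pics/scene0.png

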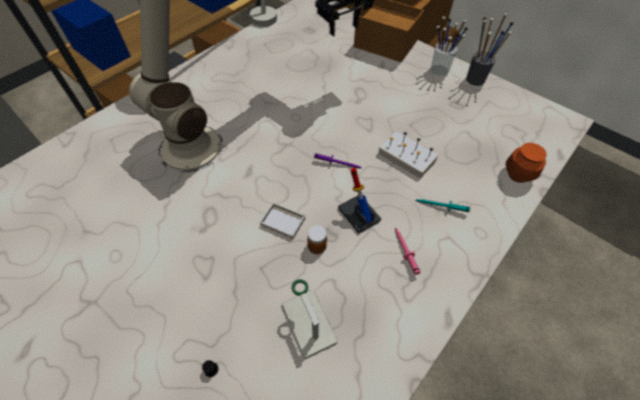

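View pics/top0.png

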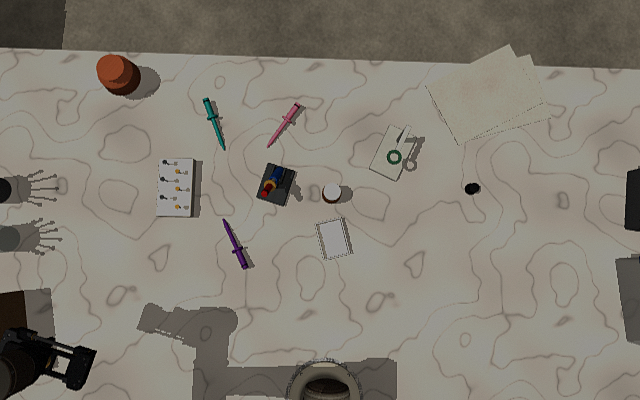

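The scene picture shows the red handle at about (355,180), its collar at (359,190), the blue sleeve at (364,210) and the green eyelet at (300,287). In the top picture the handle is at about (268,190) and the eyelet at (394,157).

Candidates in the scene picture:
- **Red**, standing in the blue sleeve at (355,180).
- **Pink**, lying at (407,250).
- **Purple**, lying at (337,160).
- **Turquoise**, lying at (443,206).

Only the red one fits, because it is red and stands in the sleeve. I'll measure it, then confirm it in an enlarged crop.

```bash
cat > h.py <<'E'
from station import *
import cv2,numpy as np
R={"red":((0,150,70),(6,255,255)),"blue":((105,130,40),(125,255,255)),"green":((65,90,40),(85,255,255)),"brass":((14,120,100),(32,255,255))}
def mask(im,c,roi=None):
    h=cv2.cvtColor(im,cv2.COLOR_BGR2HSV); m=cv2.inRange(h,*map(np.array,R[c]))
    if c=="red": m|=cv2.inRange(h,np.array((176,150,70)),np.array((180,255,255)))
    if roi:
        z=np.zeros_like(m); x0,y0,x1,y1=roi; z[y0:y1,x0:x1]=m[y0:y1,x0:x1]; m=z
    return m
def blob(m):
    n,l,s,c=cv2.connectedComponentsWithStats(m,connectivity=8)
    i=1+np.argmax(s[1:,4]); return c[i],s[i],np.argwhere(l==i)[:,::-1].astype(float)
def ray(c,uv,pose=None):
    x=(uv[0]-c["cx"])/c["fx"];y=(uv[1]-c["cy"])/c["fy"]
    if pose is not None:
        t=np.hypot(x,y); k=np.sin(t)/max(t,1e-9); d=np.array([x*k,-y*k,-np.cos(t)]); T=pose@c["hand_eye"]
    else: d=np.array([x,-y,-1.]); T=c["world_from_camera"]
    d=T[:3,:3]@d; return T[:3,3],d/np.linalg.norm(d)
def tri(rs):
    A=np.zeros((3,3));b=np.zeros(3)
    for o,d in rs: P=np.eye(3)-np.outer(d,d);A+=P;b+=P@o
    p=np.linalg.solve(A,b); return p,[round(1e3*np.linalg.norm((np.eye(3)-np.outer(d,d))@(p-o)),1) for o,d in rs]
def onplane(r,z): o,d=r; return o+d*(z-o[2])/d[2]
def wrist():
    s=sense(); T=np.eye(4);T[:3,:3]=s["ee_rot"];T[:3,3]=s["tcp_pos"]; return capture("wrist"),T
E
python3 - <<'E'
from h import *
a=capture("scene");b=capture("top")
rois={"red":((335,160,375,200),(250,165,300,210)),"blue":((340,180,385,235),(250,155,300,210)),"green":((280,270,320,305),(375,140,415,175)),"brass":((340,175,375,205),(250,165,300,210))}
for k,(ra,rb) in rois.items():
    try:
        A=blob(mask(a["image"],k,ra));B=blob(mask(b["image"],k,rb))
        p,e=tri([ray(a,A[0]),ray(b,B[0])]); print(k,A[0].round(1),A[1],B[0].round(1),B[1],p.round(4),e)
    except Exception as x: print(k,x)
c,T=wrist(); print(c["fx"],c["cx"],c["cy"],np.round(c["hand_eye"],3).tolist())
cv2.imwrite("pics/w0.png",c["image"])
E
```

```text
red [355.9 180.2] [353 174   7  13  50] [263.7 193.5] [261 191   6   6  33] [0.5611 0.1811 0.1128] [np.float64(1.0), np.float64(1.0)]
blue [364.7 209.2] [357 197  15  26 204] [276.2 173.6] [269 167  14  17  92] [0.6238 0.153  0.058 ] [np.float64(1.8), np.float64(1.8)]
green [299.3 286.7] [293 280  14  15  59] [394.  156.3] [387 150  15  14  88] [ 0.6665 -0.1676  0.14  ] [np.float64(0.8), np.float64(0.8)]
brass [358.6 187.9] [354 185   9   6  24] [269.2 183. ] [264 180  12   8  40] [0.5871 0.1648 0.1164] [np.float64(2.3), np.float64(2.3)]
309.70691628693146 322.1358321648866 195.16455645847398 [[0.0, 0.963, 0.27, 0.072], [1.0, -0.001, 0.002, 0.0], [0.002, 0.27, -0.963, -0.162], [0.0, 0.0, 0.0, 1.0]]
```

View pics/w0.png

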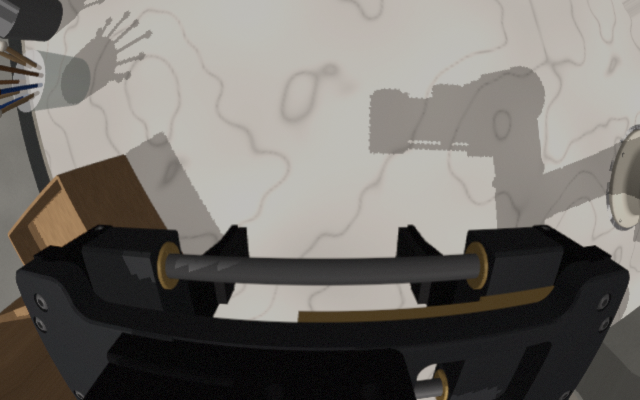

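The red and blue masks are only partial in the fixed views, so the red height (0.113) is not usable. The eyelet height comes out at 0.140, as it should. The wrist picture shows the hand and the bench but not the holder. I'll move so the wrist camera sees the holder.

Emit:
move_arm --targets "0.8 -1 0.4 0;0.8 -1 0.4 0;0.8 -1 0.4 0;0.8 -1 0.4 0;0.8 -1 0.4 0;0.8 -1 0 0;0.8 -1 0 0;0.8 -1 0 0" --gripper 87

```text
time_s: 0.92
tcp_pos: [0.3314, 0.3998, 0.2729]
ee_rot: [[0.962, -0.273, 0.0], [-0.273, -0.962, 0.001], [-0.0, -0.001, -1.0]]
wrist_force: [0.8, 0.3, -0.1]
gripper_width: 1.003
gripper_force: 0.0
```

Emit:
move_arm --targets "0.8 -1 0 0;0.8 -1 0 0;0.8 -1 0 0;0.8 -1 0 0;0.8 -1 0 0;0.8 -1 0 0;0.8 -1 0 0;0.8 -1 0 0;0 0 0 0;0 0 0 0"

```text
time_s: 1.75
tcp_pos: [0.4913, 0.1998, 0.2722]
ee_rot: [[0.961, -0.276, -0.001], [-0.276, -0.961, -0.0], [-0.001, 0.0, -1.0]]
wrist_force: [-0.4, 1.0, 0.1]
gripper_width: 0.998
gripper_force: 0.0
```

```bash
python3 - <<'E'
from h import *
c,T=wrist(); print(T[:3].round(4).tolist()); cv2.imwrite("pics/w1.png",c["image"])
np.save("w1T.npy",T)
E
```

```text
[[0.961, -0.2764, -0.0006, 0.4913], [-0.2764, -0.961, -0.0003, 0.1998], [-0.0005, 0.0004, -1.0, 0.2722]]
```

View pics/w1.png

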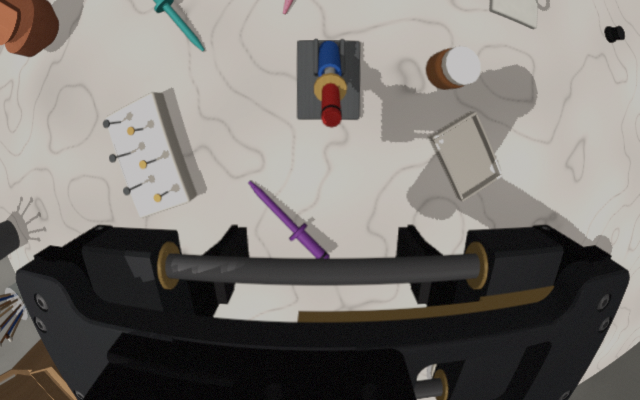

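The wrist picture shows the red handle: end cap at (331,117), brass collar at (330,84), blue sleeve at (329,57). It already lies almost along the tool's x axis. The purple, turquoise and pink look-alikes lie flat on the table. I'll take more views from both sides.

Emit:
move_arm --targets "0.4 0.8 0 0;0.4 0.8 0 0;0.4 0.8 0 0;0 0 0 0;0 0 0 0;0 0 0 0"

```text
time_s: 2.3
tcp_pos: [0.5199, 0.2617, 0.2724]
ee_rot: [[0.962, -0.272, -0.001], [-0.272, -0.962, -0.0], [-0.001, 0.001, -1.0]]
wrist_force: [0.6, 0.5, 0.1]
gripper_width: 1.002
gripper_force: 0.0
```

```bash
python3 - <<'E'
from h import *
c,T=wrist(); cv2.imwrite("pics/w2.png",c["image"]); np.save("w2T.npy",T); print(T[:3,3])
E
```

```text
[0.51985391 0.26166854 0.27238105]
```

Emit:
move_arm --targets "0 -1 0 0;0 -1 0 0;0 -1 0 0;0 -1 0 0;0 -1 0 0;0 0 0 0;0 0 0 0;0 0 0 0"

```text
time_s: 3.02
tcp_pos: [0.5206, 0.1362, 0.273]
ee_rot: [[0.962, -0.274, 0.001], [-0.274, -0.962, 0.001], [0.001, -0.001, -1.0]]
wrist_force: [0.6, 0.2, -0.4]
gripper_width: 0.999
gripper_force: 0.0
```

```bash
python3 - <<'E'
from h import *
c,T=wrist(); cv2.imwrite("pics/w3.png",c["image"]); np.save("w3T.npy",T); print(T[:3,3])
big=[]
for i in (1,2,3):
    im=cv2.imread(f"pics/w{i}.png"); r=blob(mask(im,"red",(230,0,420,230)))
    x,y=r[0].astype(int); y0=max(0,y-60); x0=x-32
    big.append(cv2.resize(im[y0:y0+100,x0:x0+64],None,fx=4,fy=5.6 and 4,interpolation=cv2.INTER_CUBIC)); print(i,r[0],r[1],"crop",x0,y0)
    for k in("brass","blue"): 
        q=blob(mask(im,k,(max(x-40,0),max(y-80,0),x+40,y+40))); print(k,q[0].round(1),q[1])
cv2.imwrite("pics/crop.png",np.hstack(big))
E
```

```text
[0.52056655 0.13616193 0.27302657]
1 [330.10734463  95.46327684] [322  84  18  25 354] crop 298 35
brass [329.4  84.2] [314  74  32  27 429]
blue [328.6  57.1] [318  41  24  35 596]
2 [398.43465909 108.09090909] [389  96  22  26 352] crop 366 48
brass [393.7  96.1] [380  86  31  27 389]
blue [384.6  68.4] [374  50  28  41 643]
3 [277.11915888 143.20327103] [267 129  20  30 428] crop 245 83
brass [279.4 128.7] [264 119  31  26 399]
blue [285.5  95.9] [271  75  26  46 759]
```

View pics/crop.png

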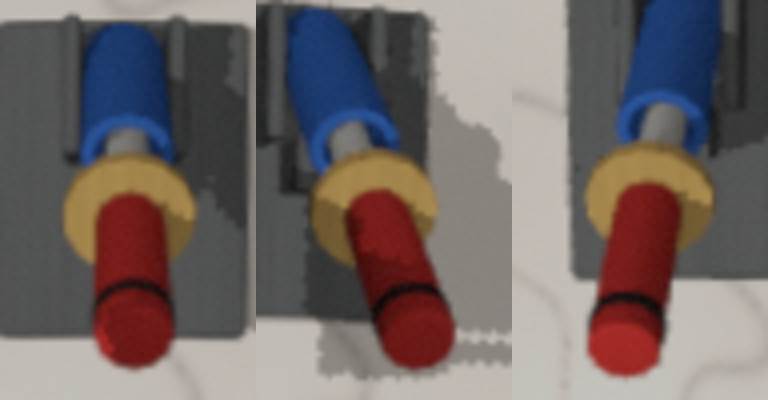

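The crop confirms the target in all three views: red handle, brass collar and steel shank standing in the blue sleeve. End cap centres are at about (331,117), (407,130) and (273,170). Collar centres are at about (330,87), (395,99) and (279,132).

```bash
python3 - <<'E'
from h import *
c=capture("wrist"); T=[np.load(f"w{i}T.npy") for i in(1,2,3)]
P={"end":[(331.1,117.1),(406.4,130.1),(272.6,169.4)],"collar":[(330.1,87.1),(395.1,98.9),(279.1,132.1)],}
q={}
for k,v in P.items(): q[k],e=tri([ray(c,u,t) for u,t in zip(v,T)]); print(k,q[k].round(4),e)
d=q["end"]-q["collar"];L=np.linalg.norm(d);d/=L
print("len(58 exp)",L*1e3,"tilt",np.degrees(np.arccos(d[2])),"azim from -x",np.degrees(np.arctan2(d[1],-d[0])),d.round(3))
# sleeve axis: blue blob principal direction as check
for i,t in zip((1,2,3),T):
    im=cv2.imread(f"pics/w{i}.png"); x,y=map(int,P["collar"][i-1])
    m=blob(mask(im,"blue",(x-40,max(y-80,0),x+40,y+30)))[2]; print(cv2.fitLine(m.astype(np.float32),cv2.DIST_L2,0,.01,.01).ravel().round(2))
g=q["end"]-d*0.027; print("grip pt",g.round(4),"TCP",(g-[0,0,.019]).round(4)); print(sense()["tcp_pos"])
E
```

```text
end [0.5529 0.1743 0.1625] [np.float64(0.1), np.float64(0.7), np.float64(0.8)]
collar [0.5817 0.166  0.1142] [np.float64(0.1), np.float64(0.4), np.float64(0.4)]
len(58 exp) 56.85183225081636 tilt 31.802401768157818 azim from -x 16.07927979879968 [-0.506  0.146  0.85 ]
[2.0000e-02 1.0000e+00 3.2865e+02 5.7130e+01]
[3.600e-01 9.300e-01 3.846e+02 6.843e+01]
[ 1.9000e-01 -9.8000e-01  2.8551e+02  9.5920e+01]
grip pt [0.5666 0.1703 0.1395] TCP [0.5666 0.1703 0.1205]
[0.52066376 0.13681294 0.2726656 ]
```

Everything agrees with the text: 57 mm from collar to end (56 expected), 31.8° tilt, end at 162 mm. The tool x axis already lies along the lean. Next I go over the grip point and down.

Emit:
move_arm --targets "0.9 0.7 0 0;0.95 0.65 0 0;0 0 -0.5 0;0 0 -1 0;0 0 -1 0;0 0 -1 0;0 0 -1 0;0 0 -0.5 0;0 0 0 0;0 0 0 0"

```text
time_s: 3.95
tcp_pos: [0.567, 0.1706, 0.1471]
ee_rot: [[0.962, -0.272, -0.001], [-0.272, -0.962, -0.001], [-0.001, 0.001, -1.0]]
wrist_force: [0.4, -0.4, 0.9]
gripper_width: 1.001
gripper_force: 0.0
```

Emit:
move_arm --targets "0 0 -0.5 0;0 0 -0.5 0;0 0 0 0;0 0 0 0" --gripper 30

```text
time_s: 4.28
tcp_pos: [0.5676, 0.1705, 0.1236]
ee_rot: [[0.962, -0.273, 0.001], [-0.273, -0.962, 0.0], [0.001, -0.001, -1.0]]
wrist_force: [-0.3, -0.6, 0.4]
gripper_width: 0.78
gripper_force: 0.0
```

Emit:
move_arm --targets "0 0 0 0;0 0 0 0;0 0 0 0;0 0 0 0;0 0 0 0;0 0 0 0;0 0 0 0;0 0 0 0" --gripper 8

```text
time_s: 4.95
tcp_pos: [0.567, 0.1699, 0.1225]
ee_rot: [[0.962, -0.273, -0.0], [-0.273, -0.962, -0.0], [-0.0, 0.0, -1.0]]
wrist_force: [0.3, -0.7, 0.5]
gripper_width: 0.199
gripper_force: 30.0
```

The scriber is gripped: opening 17.4 mm, 30 N. Now I draw it out along its axis.

Emit:
move_arm --targets "-0.05 0.015 0.085 0;-0.1 0.03 0.17 0;-0.1 0.03 0.17 0;0 0 0 0"

```text
time_s: 5.28
tcp_pos: [0.5605, 0.1721, 0.1342]
ee_rot: [[0.962, -0.273, 0.001], [-0.273, -0.962, 0.001], [0.001, -0.001, -1.0]]
wrist_force: [-0.1, 0.6, -0.5]
gripper_width: 0.196
gripper_force: 30.0
```

Emit:
move_arm --targets "-0.15 0.045 0.255 0;-0.15 0.045 0.255 0;-0.15 0.045 0.255 0;-0.15 0.045 0.255 0;0 0 0 0"

```text
time_s: 5.7
tcp_pos: [0.5456, 0.1769, 0.1607]
ee_rot: [[0.962, -0.272, 0.002], [-0.272, -0.962, 0.001], [0.002, -0.002, -1.0]]
wrist_force: [-0.3, 0.7, -0.8]
gripper_width: 0.196
gripper_force: 30.0
```

Emit:
move_arm --targets "-0.18 0.052 0.3 0;-0.18 0.052 0.3 0;-0.18 0.052 0.3 0;-0.18 0.052 0.3 0;-0.18 0.052 0.3 0;-0.18 0.052 0.3 0;0 0 0.6 0;0 0 0.8 0;0 0 0.8 0;0 0 0.8 0"

```text
time_s: 6.53
tcp_pos: [0.5182, 0.1841, 0.2801]
ee_rot: [[0.962, -0.273, -0.0], [-0.273, -0.962, -0.0], [-0.0, 0.0, -1.0]]
wrist_force: [-0.0, -0.1, -1.6]
gripper_width: 0.198
gripper_force: 30.0
```

Emit:
move_arm --targets "0 0 0.8 0;0 0 0.4 0;0 0 0 0;0 0 0 0"

```text
time_s: 6.87
tcp_pos: [0.5183, 0.1842, 0.3085]
ee_rot: [[0.962, -0.273, -0.0], [-0.273, -0.962, 0.001], [-0.001, -0.001, -1.0]]
wrist_force: [-0.3, 0.1, -1.4]
gripper_width: 0.199
gripper_force: 30.0
```

```bash
python3 - <<'E'
from h import *
c,T=wrist(); a=capture("scene")
cv2.imwrite("pics/h1.png",np.vstack([c["image"][60:330,120:520],cv2.resize(a["image"][110:230,280:440],None,fx=2.5,fy=2.5,interpolation=cv2.INTER_CUBIC)]))
E
```

```text
(no output)
```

View pics/h1.png

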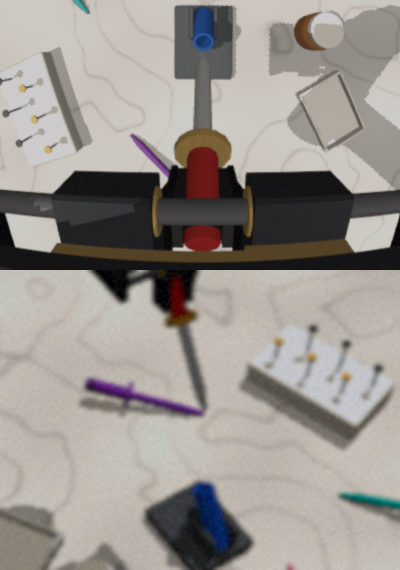

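The scriber is out of the sleeve and still leaning in the fingers. Its tip is at about (323,115) in the wrist image and (361,166) in the scene image. I'll measure tip and tilt.

```bash
python3 - <<'E'
from h import *
s=sense(); c,T=wrist(); a=capture("scene"); b=capture("top")
p,e=tri([ray(c,(323,115),T),ray(a,(361,166))]); g=s["tcp_pos"]+[0,0,.019]
v=g-p; print("tip",p.round(4),e,"len",np.linalg.norm(v),"tilt",np.degrees(np.arccos(v[2]/np.linalg.norm(v))), "az",np.degrees(np.arctan2(v[1],-v[0])))
# eyelet from both fixed views by outer contour ellipse
for n,cam,roi in(("scene",a,(280,270,320,305)),("top",b,(375,140,415,175))):
    m=blob(mask(cam["image"],"green",roi))[2]; E=cv2.fitEllipse(cv2.convexHull(m.astype(np.float32))); print(n,np.round(E[0],1),np.round(E[1],1),onplane(ray(cam,E[0]),.14).round(4))
E
```

```text
tip [0.583  0.1646 0.2077] [np.float64(0.2), np.float64(0.2)] len 0.13642159180429284 tilt 29.857702339327798 az 16.453743773883794
scene [299.5 286.9] [14.2 14.5] [ 0.6665 -0.1685  0.14  ]
top [393.8 156.5] [13.4 14.3] [ 0.6664 -0.1663  0.14  ]
```

The tilt is still about 30–31°, and both views put the eyelet at (0.6665, −0.1675). I'll carry the scriber so its tip stands above the eyelet.

Emit:
move_arm --targets "0.1 -0.5 0 0;0.24 -0.95 0 0;0.24 -0.95 0 0;0.24 -0.95 0 0;0.24 -0.95 0 0;0.24 -0.95 0 0;0.24 -0.95 0 0;0.24 -0.95 0 0"

```text
time_s: 7.78
tcp_pos: [0.5632, 0.0036, 0.3082]
ee_rot: [[0.962, -0.274, -0.001], [-0.274, -0.962, -0.0], [-0.001, 0.001, -1.0]]
wrist_force: [1.0, 0.6, -0.5]
gripper_width: 0.2
gripper_force: 30.0
```

Emit:
move_arm --targets "0.24 -0.95 0 0;0.24 -0.95 0 0;0.24 -0.95 0 0;0.24 -0.95 0 0;0.24 -0.95 0 0;0.24 -0.95 0 0;0.14 -0.45 0 0;0 0 0 0;0 0 0 0;0 0 0 0"

```text
time_s: 8.62
tcp_pos: [0.6025, -0.148, 0.3084]
ee_rot: [[0.962, -0.273, -0.001], [-0.273, -0.962, 0.0], [-0.001, -0.0, -1.0]]
wrist_force: [-0.5, -0.7, -1.1]
gripper_width: 0.199
gripper_force: 30.0
```

```bash
python3 - <<'E'
from h import *
c,T=wrist(); a=capture("scene"); b=capture("top"); print(T[:3,3].round(4)); np.save("e1T.npy",T)
cv2.imwrite("pics/e1f.png",c["image"])
m=blob(mask(c["image"],"green",(200,0,450,230))); E=cv2.fitEllipse(cv2.convexHull(m[2].astype(np.float32))); print(E, onplane(ray(c,E[0],T),.14))
cv2.imwrite("pics/e1.png",np.vstack([cv2.resize(c["image"][20:220,220:420],None,fx=2,fy=2)[:400],cv2.resize(a["image"][230:310,250:350],None,fx=4,fy=4)[:200]]) if 0 else np.hstack([cv2.resize(c["image"][20:220,220:420],None,fx=2,fy=2),cv2.resize(a["image"][220:320,250:350],None,fx=4,fy=4,interpolation=cv2.INTER_CUBIC)]))
E
```

```text
[ 0.6025 -0.148   0.3084]
((335.6693420410156, 121.20565795898438), (6.089966297149658, 19.491994857788086), 15.252363204956055) [ 0.65707129 -0.17782534  0.14      ]
```

View pics/e1.png

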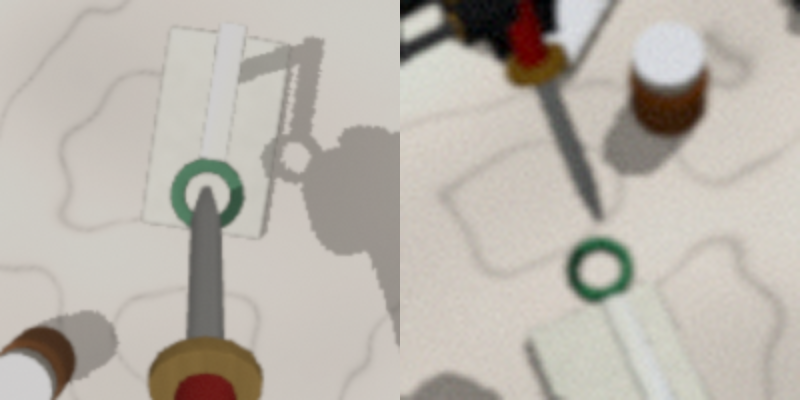

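The wrist crop shows the ring centre at about (323.5,117) in the full image and the tip at (323,114). The scene crop shows the tip at about (299.7,274.5).

```bash
python3 - <<'E'
from h import *
T=np.load("e1T.npy"); c=capture("wrist"); a=capture("scene"); b=capture("top")
im=cv2.imread("pics/e1f.png")
h=cv2.cvtColor(im,cv2.COLOR_BGR2HSV); m=cv2.inRange(h,np.array((55,60,20)),np.array((90,255,255))); z=m*0; z[80:150,290:360]=m[80:150,290:360]
q=np.argwhere(z)[:,::-1].astype(np.float32); E=cv2.fitEllipse(cv2.convexHull(q)); print(np.round(E[0],1),np.round(E[1],1))
W=ray(c,E[0],T); print("eyelet wrist@.136",onplane(W,.14))
print("eyelet tri3",tri([W,ray(a,(299.4,286.8)),ray(b,(393.9,156.4))]))
p,e=tri([ray(c,(322.8,113.8),T),ray(a,(299.4,274.2))]); print("tip",p,e)
v=T[:3,3]+[0,0,.019]-p; print(np.linalg.norm(v),np.degrees(np.arccos(v[2]/np.linalg.norm(v))),np.degrees(np.arctan2(v[1],-v[0])))
E
```

```text
[323.2 116.8] [34.3 35. ]
eyelet wrist@.136 [ 0.66510941 -0.16636115  0.14      ]
eyelet tri3 (array([ 0.66595728, -0.16709465,  0.13866031]), [np.float64(1.1), np.float64(1.0), np.float64(1.1)])
tip [ 0.66912865 -0.16706401  0.21153664] [np.float64(0.0), np.float64(0.0)]
0.13496769962204136 30.897440110812006 15.938812455509174
```

The eyelet is at (0.666, −0.167) with its top near 0.139–0.140. The tilt is 31° at azimuth 16°. I'll line the tip up on the axis through the eyelet and lower it to just above the ring.

Emit:
move_arm --targets "-0.2 0.04 -0.3 0;-0.2 0.04 -0.5 0;0 0 -0.5 0;0 0 -0.5 0;0 0 -0.4 0;0 0 -0.2 0;0 0 0 0;0 0 0 0"

```text
time_s: 9.58
tcp_pos: [0.593, -0.1464, 0.2489]
ee_rot: [[0.962, -0.273, 0.0], [-0.273, -0.962, -0.0], [0.0, 0.0, -1.0]]
wrist_force: [-0.1, -0.1, -1.8]
gripper_width: 0.199
gripper_force: 30.0
```

```bash
python3 - <<'E'
from h import *
c,T=wrist(); a=capture("scene"); print(T[:3,3].round(4))
cv2.imwrite("pics/e2.png",np.hstack([cv2.resize(c["image"][60:160,270:370],None,fx=4,fy=4,interpolation=cv2.INTER_CUBIC),cv2.resize(a["image"][240:310,265:335],(400,400),interpolation=cv2.INTER_CUBIC)]))
E
```

```text
[ 0.593  -0.1464  0.2489]
```

View pics/e2.png

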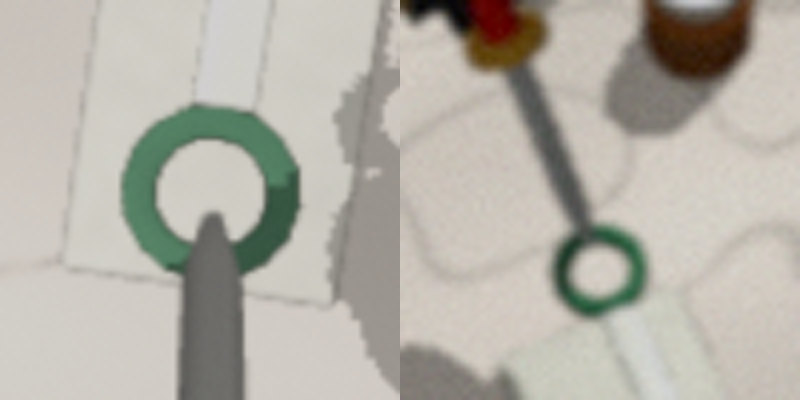

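The tip is centred sideways in the ring, at crop (213,213) against ring centre (211,193), and just above its near half as planned. I insert along the axis in small steps.

Emit:
move_arm --targets "0.1 -0.028 -0.17 0;0.1 -0.028 -0.17 0;0.1 -0.028 -0.17 0;0.1 -0.028 -0.17 0;0 0 0 0"

```text
time_s: 10.1
tcp_pos: [0.6026, -0.1492, 0.23]
ee_rot: [[0.962, -0.274, -0.003], [-0.274, -0.962, 0.0], [-0.003, 0.0, -1.0]]
wrist_force: [0.1, 0.5, -2.1]
gripper_width: 0.203
gripper_force: 30.0
```

Emit:
move_arm --targets "0.1 -0.028 -0.17 0;0.1 -0.028 -0.17 0;0.1 -0.028 -0.17 0;0.1 -0.028 -0.17 0;0.1 -0.028 -0.17 0;0 0 0 0;0 0 0 0"

```text
time_s: 10.68
tcp_pos: [0.6152, -0.1527, 0.2099]
ee_rot: [[0.962, -0.273, -0.001], [-0.273, -0.962, -0.0], [-0.001, 0.0, -1.0]]
wrist_force: [0.5, -0.2, -1.7]
gripper_width: 0.197
gripper_force: 30.0
```

No contact so far. The tip is about 19 mm below the ring's underside. Now I pivot the scriber upright against the eyelet by moving the grip sideways over it.

Emit:
move_arm --targets "0.1 -0.03 0 0;0.2 -0.057 0 0;0.2 -0.057 0 0;0.2 -0.057 0 0;0.2 -0.057 0 0;0.2 -0.057 0 0;0 0 0 0"

```text
time_s: 11.27
tcp_pos: [0.6432, -0.1607, 0.2096]
ee_rot: [[0.962, -0.274, -0.001], [-0.274, -0.962, 0.0], [-0.001, 0.0, -1.0]]
wrist_force: [-2.9, 0.8, -3.5]
gripper_width: 0.198
gripper_force: 30.0
```

Emit:
move_arm --targets "0.2 -0.057 0 0;0.2 -0.057 0 0;0.2 -0.057 0 0;0.2 -0.057 0 0;0.2 -0.057 0 0;0 0 0 0;0 0 0 0"

```text
time_s: 11.85
tcp_pos: [0.6679, -0.1677, 0.2104]
ee_rot: [[0.962, -0.273, 0.0], [-0.273, -0.962, -0.0], [0.0, 0.0, -1.0]]
wrist_force: [-3.6, 1.1, -0.8]
gripper_width: 0.202
gripper_force: 30.0
```

```bash
python3 - <<'E'
from h import *
c,T=wrist(); a=capture("scene"); print(T[:3,3].round(4), sense()["wrist_force"])
cv2.imwrite("pics/e3.png",np.hstack([cv2.resize(c["image"][60:260,220:420],(400,400),interpolation=cv2.INTER_CUBIC),cv2.resize(a["image"][240:340,250:350],(400,400),interpolation=cv2.INTER_CUBIC)]))
E
```

```text
[ 0.6679 -0.1677  0.2104] [-2.88446564  0.42088252 -0.87033139]
```

View pics/e3.png

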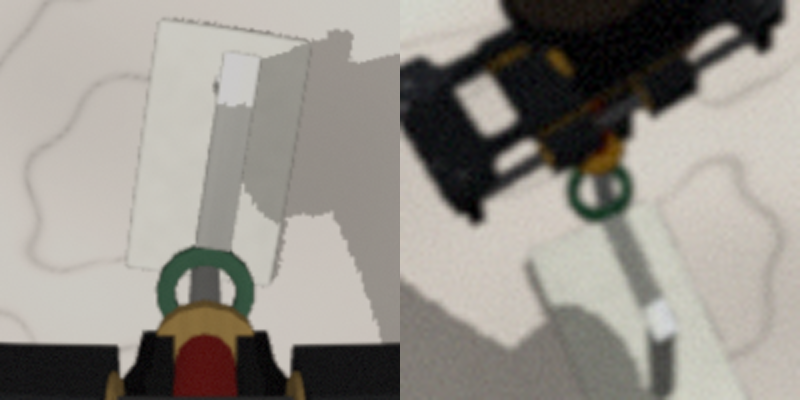

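The pivot works: the shank is in the ring and pressing on its far side with about 3 N. I finish uprighting, recentre, then start lowering.

Emit:
move_arm --targets "0.1 -0.028 0 0;0.1 -0.028 0 0;0.03 -0.008 0 0;0 0 0 0;-0.15 0.042 0 0;-0.12 0.034 0 0;0 0 0 0;0 0 0 0"

```text
time_s: 12.62
tcp_pos: [0.6676, -0.1675, 0.211]
ee_rot: [[0.962, -0.273, 0.003], [-0.273, -0.962, -0.001], [0.003, -0.0, -1.0]]
wrist_force: [-0.0, -0.4, -1.6]
gripper_width: 0.202
gripper_force: 30.0
```

Emit:
move_arm --targets "0 0 -0.2 0;0 0 -0.3 0;0 0 -0.3 0;0 0 -0.2 0;0 0 0 0;0 0 0 0"

```text
time_s: 13.12
tcp_pos: [0.6665, -0.1674, 0.1845]
ee_rot: [[0.962, -0.273, -0.001], [-0.273, -0.962, -0.0], [-0.001, 0.001, -1.0]]
wrist_force: [0.1, 0.5, -1.3]
gripper_width: 0.198
gripper_force: 30.0
```

```bash
python3 - <<'E'
from h import *
c,T=wrist(); a=capture("scene"); print(T[:3,3].round(4), sense()["wrist_force"])
cv2.imwrite("pics/e4.png",np.hstack([cv2.resize(c["image"][140:240,270:370],(400,400),interpolation=cv2.INTER_CUBIC),cv2.resize(a["image"][260:320,270:330],(400,400),interpolation=cv2.INTER_CUBIC)]))
E
```

```text
[ 0.6665 -0.1674  0.1845] [ 0.01241901 -1.02945412 -1.80216968]
```

View pics/e4.png

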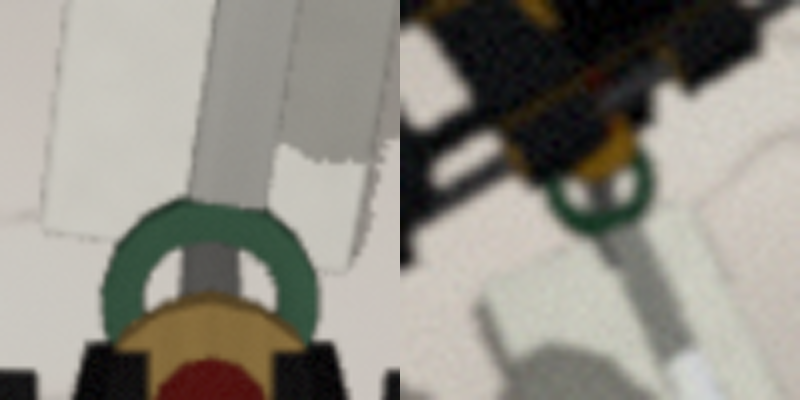

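The shank is centred sideways in the ring (crop (212,270)) and no lateral force shows. I lower it most of the rest of the way.

Emit:
move_arm --targets "0 0 -0.25 0;0 0 -0.25 0;0 0 -0.2 0;0 0 -0.1 0;0 0 -0.1 0;0 0 0 0;0 0 0 0"

```text
time_s: 13.8
tcp_pos: [0.6668, -0.1674, 0.1628]
ee_rot: [[0.962, -0.273, -0.0], [-0.273, -0.962, -0.0], [-0.0, 0.0, -1.0]]
wrist_force: [0.1, -0.0, -2.1]
gripper_width: 0.2
gripper_force: 30.0
```

Emit:
move_arm --targets "0 0 -0.06 0;0 0 0 0;0 0 0 0"

```text
time_s: 14.05
tcp_pos: [0.6668, -0.1674, 0.1615]
ee_rot: [[0.962, -0.273, 0.0], [-0.273, -0.962, 0.0], [0.0, -0.0, -1.0]]
wrist_force: [0.5, -0.1, -0.8]
gripper_width: 0.197
gripper_force: 30.0
```

Emit:
move_arm --targets "0 0 -0.06 0;0 0 -0.06 0;0 0 0 0;0 0 0 0"

```text
time_s: 14.38
tcp_pos: [0.6669, -0.1674, 0.1585]
ee_rot: [[0.962, -0.273, 0.0], [-0.273, -0.962, -0.0], [0.0, -0.0, -1.0]]
wrist_force: [0.4, 0.0, -1.4]
gripper_width: 0.199
gripper_force: 30.0
```

Emit:
move_arm --targets "0 0 -0.06 0;0 0 0 0;0 0 0 0"

```text
time_s: 14.63
tcp_pos: [0.667, -0.1674, 0.1582]
ee_rot: [[0.962, -0.273, 0.001], [-0.273, -0.962, -0.001], [0.001, 0.0, -1.0]]
wrist_force: [-0.7, 1.3, 4.6]
gripper_width: 0.2
gripper_force: 30.0
```

Emit:
move_arm --targets "0 0 -0.05 0;0 0 0 0;0 0 0 0"

```text
time_s: 14.88
tcp_pos: [0.6671, -0.1675, 0.1582]
ee_rot: [[0.962, -0.273, 0.002], [-0.273, -0.962, -0.001], [0.002, 0.0, -1.0]]
wrist_force: [-3.4, 1.9, 9.5]
gripper_width: 0.199
gripper_force: 30.0
```

The collar touches the ring: vertical force rises to 9.5 N at the height expected. I ease off slightly and let go.

Emit:
move_arm --targets "0 0 0.05 0;0 0 0 0"

```text
time_s: 15.05
tcp_pos: [0.667, -0.1675, 0.1582]
ee_rot: [[0.962, -0.273, 0.001], [-0.273, -0.962, -0.0], [0.001, 0.0, -1.0]]
wrist_force: [-3.0, 0.3, 7.0]
gripper_width: 0.197
gripper_force: 30.0
```

Emit:
move_arm --targets "0 0 0 0;0 0 0 0;0 0 0 0;0 0 0 0;0 0 0 0;0 0 0 0;0 0 0 0" --gripper 60

```text
time_s: 15.63
tcp_pos: [0.6667, -0.1674, 0.1567]
ee_rot: [[0.962, -0.273, -0.0], [-0.273, -0.962, 0.0], [-0.0, 0.0, -1.0]]
wrist_force: [-0.1, -0.1, -0.3]
gripper_width: 0.633
gripper_force: 0.0
```

Emit:
move_arm --targets "0 0 0.3 0;0 0 0.6 0;0 0 1 0;0 0 1 0;0 0 1 0;-1 0.2 0 0;-1 0.2 0 0;-1 0.2 0 0;0 0 0 0;0 0 0 0"

```text
time_s: 16.47
tcp_pos: [0.5912, -0.1523, 0.2561]
ee_rot: [[0.962, -0.273, 0.002], [-0.273, -0.962, -0.0], [0.002, -0.0, -1.0]]
wrist_force: [0.7, -0.6, 0.2]
gripper_width: 0.693
gripper_force: 0.0
```

```bash
python3 - <<'E'
from h import *
c,T=wrist(); a=capture("scene"); print(T[:3,3].round(4), sense()["time_s"])
cv2.imwrite("pics/f.png",np.hstack([cv2.resize(c["image"][20:220,220:420],(400,400),interpolation=cv2.INTER_CUBIC),cv2.resize(a["image"][240:320,260:340],(400,400),interpolation=cv2.INTER_CUBIC)]))
E
```

```text
[ 0.5912 -0.1523  0.2561] 16.5667
```

View pics/f.png

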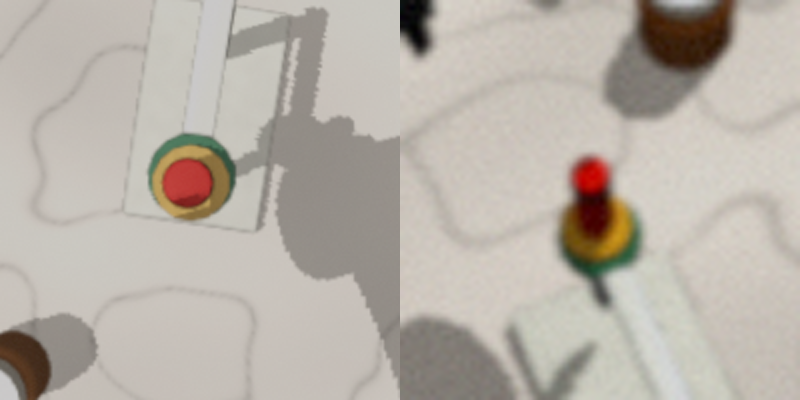

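The scriber hangs upright with its collar on the ring: end cap at (313.5,111.5) and collar at (315.5,111) in the wrist image. I'll check this numerically and hand in if it fits.

```bash
python3 - <<'E'
from h import *
c,T=wrist()
e=onplane(ray(c,(313.3,111.3),T),.202); k=onplane(ray(c,(315.3,110.7),T),.146); E=np.array([.666,-.167])
d=(e-k)[:2]; tilt=np.hypot(*d)/.056; off=np.hypot(*(k[:2]-E)); print(e,k,"tilt",tilt,"off",off, sense()["wrist_force"])
if tilt<.12 and off<.010: print(finish_job())
E
```

```text
[ 0.66317849 -0.16592028  0.202     ] [ 0.66364465 -0.16607695  0.146     ] tilt 0.008781788530814754 off 0.0025297600700392576 [ 0.39519295  0.41610148 -0.51623897]
the job is handed in; nothing more can be done
None
```

The red-handled scriber now hangs point down in the green eyelet, its collar resting on the ring about 2.5 mm off centre and tilted about 0.01 rad; the job was handed in at about 16.6 s, and no verdict came back.

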